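# Park the sprung hold-down foot and cover the tray

## Task

Inspection of the component tray is finished: pull the fixture's spring-loaded hold-down foot back off the tray by its knob, feel for the hidden gap where the knob goes sideways, and ease it into the notch that holds it back by itself; never let it snap back onto the tray. Then put the lid lying on the bench squarely on the tray, cut corner over cut corner and fully down, and leave the foot parked in its notch. Leave the other things on the bench where they are.

Things in the scene. Friction and masses are not known exactly. Their poses are not given: they have to be found in the camera images.
- knob_center (a point): centre of the plunger's black block knob: 34 mm along x, 26 mm along y, 42 mm tall, on a thin steel neck, its underside 8 mm above the flat grey housing (70 x 150 mm, top 62 mm above the table). It stays parallel to the fixture and its axes are the fixture's: +y = pulled back from the tray, +x = sideways into the notch, z up.
- plunger (a joint): pull-back travel in m of knob, arm and foot along the fixture's +y: 0 = sprung home, with the foot over the tray; 0.088 = end stop. The return spring pulls towards 0 with about 6 N at 0 and 15 N at the end stop; let go, it snaps home.
- bolt (a joint): sideways travel in m of the knob along the fixture's +x: 0 = straight run (a spring of 1.5 to 2.7 N returns it), 0.020 = stop. Once fully across (over 0.016, best at the stop) through the gap in the guide, ease it back towards the tray, still held across, by about 11 mm from the gap's middle: it then sits behind a lip in the holding notch, at about 0.015, and the springs keep it. Let go too early, it slips out and snaps home.
- fixture: aluminium fixture, base 150 x 280 x 14 mm, fixed; origin mid-underside; tray nest at its -y end, slide housing at its +y end. A guide wall hidden in the housing stops the knob 1 to 2 mm sideways except at one gap, about 8 mm of pull-back travel long; its middle lies between 0.055 and 0.075 of pull-back travel, differs each time, cannot be seen and must be felt for.
- foot_tip (a point): middle of the tip edge, on its underside, of the steel arm's rubber foot (34 mm wide, 12 mm thick). With the plunger home it hangs about 2 mm above the tray and reaches 25 mm over it; it moves with the pull-back only.
- tray_top (a point): middle of the top face of the black component tray in the fixture's nest: 110 mm (x) x 80 mm (y), 22 mm tall, top 36 mm above the table, centred 90 mm to -y of the fixture's origin, aligned with it, its (+x, +y) corner cut off by 20 mm; z up. It has about 2 mm of play in the nest.
- tray_corner (a point): point on the tray's top face next to the cut corner, at (45, 30) mm from the middle of the top.
- lid_center (a point): centre, half-way up (17.5 mm above the underside), of the grey lid: 121 mm (x) x 91 mm (y), (+x, +y) corner cut off by 22 mm, z up. In the middle of its top stands a grip rib 14 mm wide (x), 50 mm long (y), 22 mm tall, rising from 13 to 35 mm above the underside. About 120 g.
- lid_corner (a point): point on the underside of the lid's plate next to the cut corner, at (45, 30) mm from the lid's middle; meets point tray_corner when the lid is seated.
- lid: the same lid; origin in the middle of its underside. Top plate 3 mm thick; a skirt 3 mm thick hangs 10 mm below the plate and passes round the tray with 2.5 mm to spare on each side. Seated, the plate's underside rests on the tray's top, so this origin is then 10 mm below point tray_top.
- tweezers: bystander: steel tweezers lying flat, 130 mm long, 20 mm wide; origin at its underside. Leave alone.
- module: bystander: milled aluminium module with gold connectors, 80 x 110 x 18 mm; origin at its underside. Leave alone.
- spool: bystander: solder spool standing up, 60 mm in diameter, 60 mm tall; origin at its underside. Leave alone.
- flux_jar: bystander: small jar with a black cap, 56 mm in diameter, 55 mm tall; origin at its underside. Leave alone.
- dish: bystander: small steel cup, 52 mm in diameter, 30 mm tall; origin at its underside. Leave alone.
- driver: bystander: screwdriver lying on the table; origin at its underside. Leave alone.
- parts_bin: bystander: grey parts bin, 140 x 100 x 50 mm; origin at its underside. Leave alone.
Things that resemble listed ones, but are neither listed nor needed, are in the scene too. What is shaped like the lid but red is not meant.

How it is judged:
By the outcome, as a careful person would: the job done as asked, in the order asked, and still so for the second after the job is handed in, with the robot touching nothing.
It also fails if it takes over 64 s, if anything falls off the work surface, if the arm or the gripper's body presses on something with over 40 N, if the wrist force passes 120 N, or if a joint passes its speed limit or range.

## Robot

A 6-joint arm with a two-finger parallel gripper is mounted at the origin on the work surface. World frame = base frame: x ahead of the robot, y to its left, z up, the work surface at z = 0. Lengths are in m, angles in rad, forces in N, time in s.
With the tool pointing down it reaches from about 0.225 to 0.875 m from the base axis. Payload 3.4 kg.
Tool frame: the origin (TCP) lies on the centre line of the jaws, within the pads' length; the fingertips stand 17 mm ahead of it and the grasp point (between the pads) lies 2 mm behind it (nose_length is the distance from the TCP to the fingertips, in m); z points along the fingers, y is the line along which they close (so a half turn about z gives the same grasp; the last joint's range is limited). The gripper opens to 85 mm and grips with 20 to 120 N. Pads are 22 mm wide; open, the fingers measure 114 mm over their backs; the gripper's body (76 mm by 85 mm) begins 54 mm behind the grasp point. The pads swing forward as they close: fully open they stand 13 mm farther back than shut.
Start: joints at [-1.339, 0.276, 1.505, -0, 1.361, -0.121], TCP at [0.199, -0.54, 0.248] pointing down, gripper open.
Joint ranges: [-2.89, 2.89], [-0.75, 2.08], [0.22, 2.7], [-1.18, 4.32], [0.11, 2.71], [-2.7, 2.7]. Speed limits (rad/s): [2.57, 2.57, 3.14, 3.14, 3.14, 3.14].

## Interface

Orientations are given as a unit quaternion [w, x, y, z].
In Python, from rig import get_state, get_image, sign_off, find_in, place_of, nose_length gives the robot as it stands.
- The arm moves only by the tool apply_moves, never from a script. Its argument "deltas" is one flat list of numbers, 5 for each row, row after row: the finger opening in mm, from 0 to 85.4, then the shift along the tool's x, y, z in mm, then the turn about the tool's z in degrees. A call has 1 to 12 rows; each row is the pose to reach, as a shift and turn from the pose commanded when the call began, along the tool's axes at that moment; what a row does not reach only later rows make up. A row lasts 1/12 s, in which the tool goes at most 41.7 mm and 7.16 degrees, less where a joint would pass 70% of its speed; a pose out of reach is approached as far as the arm can. A call with a gripper value outside its range is refused whole. The fingers move at their own pace and stop on an object; "squeeze" is the grip in N (left out, the last holds). Time passes only in rows, so rows that repeat a pose let the fingers close. It gives the time, the measured TCP pose, the force, the opening and the grip force at its end, in the units of the state.
- get_state(): the state, without advancing time (a new reading comes with each control period).
- get_image(name): name is "scene" or "top" or "wrist"; returns a dict with "frame" (420x560x3 uint8, red, green, blue), "K" (3x3 intrinsics, pixels), "position" and "orientation" of the camera in the world. Camera axes: x right, y down, z forward; pixel columns grow to the right and rows downward; lengths in m; the calibration is good to about 2 mm. The wrist camera is an equidistant fisheye: a pixel r from the principal point sees the ray r / f radians off the axis. A picture is of the moment at which its call begins. There is no depth.
- sign_off(): hands the job in; it is judged then, once.
Trained networks look in a picture, given as the dict that the camera call returned (one of the last four; its "shot" number tells which), for a name from the list of things; names that differ only in an ending like _2 or _b are one class to them, and where a whole thing is asked for, a point or a joint stands for the part that bears it (a point fixed in the world has none). Each returns a list of dicts, best first, with "score" (0 to 1); they miss things now and then, are a little off and sometimes report something else, mostly with a low value. They report only what shows in the picture. A call takes as long as a camera call. They do not tell look-alikes from the thing itself.
- find_in(query, picture): "point" ([column, row] in pixels, amid what is visible of it).
- place_of(query, picture): "point" ([column, row] in pixels: a listed point, or the origin of a listed thing).
The state is a dict: "clock": time; "qpos": joint angles; "qd": joint speeds; "effort": joint torques, N m; "position": TCP position; "ee_rot": TCP orientation; "contact_force": force on the tool from outside, world axes, zero at the start; "moment": the same for the moment, N m; "width": finger opening in m; "gripper_force": force on a finger pad.
Only numpy, scipy, OpenCV 4.12 (cv2) and the standard library are available. Lean on these libraries where they do the work, as an engineer would, in place of code of your own. Each camera call takes 0.05 s, during which the arm holds its last target. There are 200 camera calls.

## Working session

There is one attempt and no reset: what is moved stays moved. The work goes in short steps, Python scripts to look and compute and a tool call to move; the robot and the scene stay as the last step left them, time stands still between calls to the robot, and variables do not carry over. Pictures are saved under pics/ and viewed, at most 11 in all, crops included, and the job is handed in when it is done.

Besides the shell and the picture viewer there is one more tool, called after "Call:" in YAML: its name, and indented under it one key for each argument. apply_moves: Moves the arm, as the interface text tells. Its arguments: {"type":"object","properties":{"deltas":{"type":"array"},"squeeze":{"type":"number"}},"required":["deltas"]}

```bash
mkdir -p pics; ls; cat > h.py <<'E'
import numpy as np, cv2
from scipy.spatial.transform import Rotation as R
from rig import *
def rot(q): return R.from_quat([q[1],q[2],q[3],q[0]])
def ray(im,px,fish=False):
    K=np.array(im["K"]); u=(px[0]-K[0,2])/K[0,0]; v=(px[1]-K[1,2])/K[1,1]
    if fish:
        r=np.hypot(u,v); d=np.array([u/r*np.sin(r),v/r*np.sin(r),np.cos(r)]) if r>0 else np.array([0,0,1.])
    else: d=np.array([u,v,1.])
    return rot(im["orientation"]).apply(d)
def hit(im,px,z,fish=False):
    d=ray(im,px,fish); p=np.array(im["position"]); return p+d*(z-p[2])/d[2]
def save(im,n,box=None,s=1):
    f=im["frame"]
    if box: f=f[box[1]:box[3],box[0]:box[2]]
    cv2.imwrite("pics/"+n,cv2.resize(f[:,:,::-1],None,fx=s,fy=s,interpolation=cv2.INTER_CUBIC))
E
python3 - <<'E'
from h import *
Z=dict(knob_center=.091,foot_tip=.038,tray_top=.036,tray_corner=.036,lid_center=.0175,lid_corner=.01,lid=0,fixture=0)
s=get_state();print(s["position"],s["ee_rot"],s["contact_force"])
for c in("top","scene"):
    im=get_image(c);save(im,c+".png",s=1.4);print(c,np.round(im["position"],3))
    for q,z in Z.items():
        for r in place_of(q,im)[:3]: print(q,np.round(r["point"]),round(r["score"],2),np.round(hit(im,r["point"],z),4))
E
```

```text
pics
[ 0.1985488  -0.53909265  0.24743413] [-9.19875959e-04  9.84483794e-01  1.75473101e-01 -5.62408714e-05] [-0.16138051 -0.61656686 -0.19645344]
top [0.367 0.003 1.151]
knob_center [204. 216.] 0.71 [0.5337 0.2202 0.091 ]
foot_tip [238. 211.] 0.77 [0.5541 0.1342 0.038 ]
tray_top [240. 213.] 0.85 [0.5498 0.13   0.036 ]
tray_corner [230. 199.] 0.55 [0.5906 0.1585 0.036 ]
lid_center [367. 235.] 0.78 [ 0.481  -0.2228  0.0175]
lid_center [461. 293.] 0.72 [ 0.3198 -0.4671  0.0175]
lid_center [389. 302.] 0.57 [ 0.3004 -0.2707  0.0175]
lid_corner [407. 306.] 0.7 [ 0.2863 -0.321   0.01  ]
lid_corner [201. 217.] 0.64 [0.5449 0.2446 0.01  ]
lid_corner [346. 236.] 0.58 [ 0.4811 -0.1661  0.01  ]
lid [388. 301.] 0.87 [ 0.301  -0.2742  0.    ]
lid [457. 288.] 0.85 [ 0.3306 -0.4648  0.    ]
lid [366. 235.] 0.73 [ 0.4848 -0.2231  0.    ]
fixture [214. 218.] 0.82 [0.5438 0.2094 0.    ]
scene [1.097 0.617 0.729]
knob_center [340. 242.] 0.66 [0.533  0.2084 0.091 ]
knob_center [163. 232.] 0.6 [ 0.8241 -0.0981  0.091 ]
foot_tip [311. 247.] 0.88 [0.5542 0.1375 0.038 ]
tray_top [308. 244.] 0.59 [0.5522 0.1229 0.036 ]
tray_corner [302. 258.] 0.58 [0.5962 0.1475 0.036 ]
tray_corner [163. 228.] 0.29 [ 0.7933 -0.1728  0.036 ]
lid_center [243. 140.] 0.97 [ 0.3218 -0.4408  0.0175]
lid_center [278. 153.] 0.76 [ 0.287  -0.2834  0.0175]
lid_center [247. 180.] 0.61 [ 0.4714 -0.226   0.0175]
lid_corner [274. 154.] 0.82 [ 0.2967 -0.2989  0.01  ]
lid_corner [228. 149.] 0.77 [ 0.3924 -0.4344  0.01  ]
lid_corner [256. 187.] 0.56 [ 0.4677 -0.1865  0.01  ]
lid [240. 143.] 0.97 [ 0.323  -0.4559  0.    ]
lid [278. 160.] 0.96 [ 0.2984 -0.2705  0.    ]
lid [243. 185.] 0.86 [ 0.4852 -0.2318  0.    ]
fixture [333. 272.] 0.82 [0.5471 0.2095 0.    ]
```

View pics/top.png

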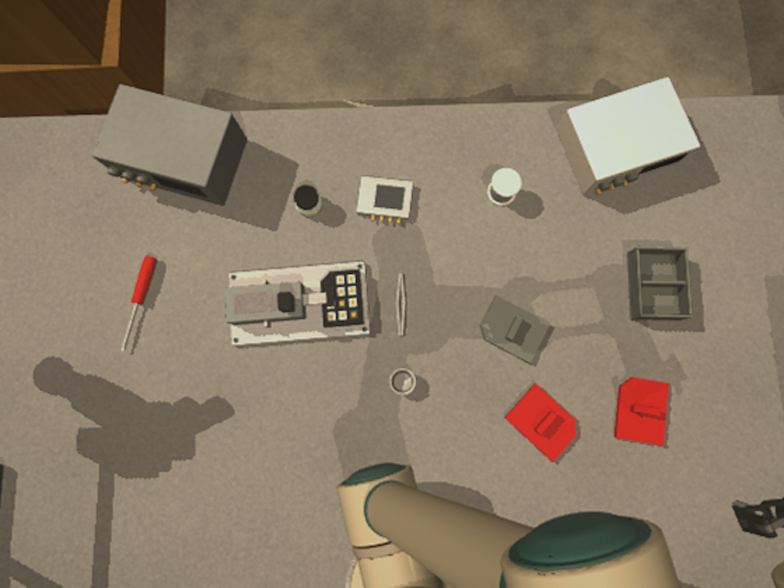

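View pics/scene.png

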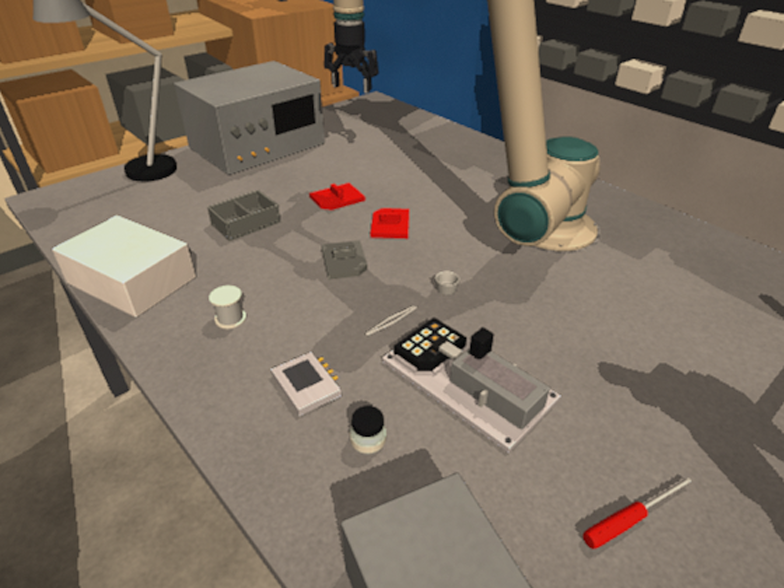

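Top view (1.4x pixels): the fixture is around (298,303), with its housing to the left (+y) and the tray at (345,298). The tray's cut corner is at upper left.

Lid candidates:
- Grey lid at (517,330), which is the one described.
- Red look-alike at (542,422).
- Red look-alike at (642,412).

I'm choosing the grey one and will check it in a wrist crop on the way.

Call:
apply_moves:
  deltas: [85,15,-15,0,1.5,85,35,-35,0,3,85,60,-60,0,4.5,85,85,-85,0,6,85,110,-110,0,7.5,85,135,-135,0,9,85,160,-160,0,10.5,85,185,-185,0,12,85,210,-210,0,14,85,235,-235,0,15,85,255,-255,0,16,85,270,-270,0,17]

```text
clock: 1.9
position: [0.3592, -0.1906, 0.2486]
ee_rot: [-0.0, 1.0, 0.028, 0.0]
contact_force: [-0.4, -0.8, -0.7]
width: 0.085
gripper_force: 0.0
```

```bash
python3 - <<'E'
from h import *
s=get_state();print(s["clock"],s["position"],rot(s["ee_rot"]).as_matrix().round(3).tolist())
im=get_image("wrist");save(im,"w1.png",s=1.4);print(np.array(im["K"]).round(1).tolist(),np.round(im["position"],3))
for q,z in dict(lid_center=.0175,lid_corner=.01,lid=0).items():
    for r in place_of(q,im)[:3]: print(q,np.round(r["point"]),round(r["score"],2),np.round(hit(im,r["point"],z,True),4))
E
```

```text
1.9 [ 0.35923036 -0.19056418  0.24857444] [[0.998, 0.057, 0.001], [0.057, -0.998, 0.0], [0.001, -0.0, -1.0]]
[[325.2, 0.0, 281.3], [0.0, 325.2, 215.1], [0.0, 0.0, 1.0]] [ 0.429 -0.187  0.374]
lid_center [321.  77.] 0.93 [ 0.4835 -0.227   0.0175]
lid_center [484. 231.] 0.76 [ 0.3199 -0.4648  0.0175]
lid_center [349. 241.] 0.61 [ 0.2985 -0.2749  0.0175]
lid_corner [479. 193.] 0.75 [ 0.3681 -0.4487  0.01  ]
lid_corner [387. 250.] 0.6 [ 0.2855 -0.3278  0.01  ]
lid_corner [523.  58.] 0.59 [ 0.563  -0.5066  0.01  ]
lid [319.  80.] 0.94 [ 0.4825 -0.2266  0.    ]
lid [341. 237.] 0.89 [ 0.2971 -0.2685  0.    ]
lid [44. 33.] 0.72 [0.5651 0.1509 0.    ]
```

View pics/w1.png

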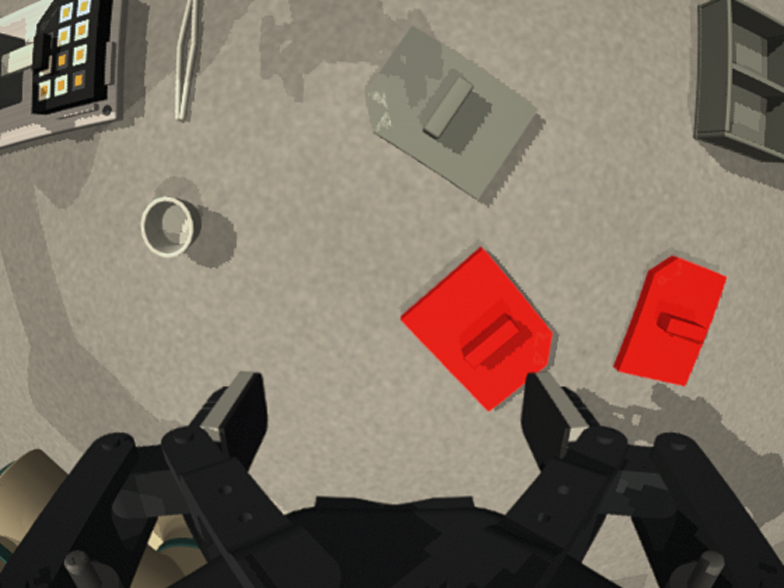

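The crop confirms the choice. The grey lid at (450,110) has its cut corner at (370,112) and its rib running from (430,135) to (467,80), giving a yaw of about 58°. The red look-alikes are at (478,330) and (670,320). Next is the fixture.

Call:
apply_moves:
  deltas: [85,8,-20,0,0,85,20,-50,0,0,85,32,-85,0,0,85,45,-120,0,0,85,58,-155,0,0,85,71,-190,0,0,85,84,-225,0,0,85,97,-260,0,0,85,110,-295,0,0,85,122,-325,0,0,85,130,-343,0,0,85,130,-343,0,0]

```text
clock: 3.1
position: [0.4716, 0.1589, 0.248]
ee_rot: [-0.001, 1.0, 0.029, 0.001]
contact_force: [0.5, -1.0, 0.7]
width: 0.085
gripper_force: 0.0
```

```bash
python3 - <<'E'
from h import *
s=get_state();print(s["clock"],s["position"],rot(s["ee_rot"]).as_matrix().round(3).tolist())
im=get_image("wrist");save(im,"w2.png",s=1.4);print(np.round(im["position"],3))
Z=dict(knob_center=.091,foot_tip=.038,tray_top=.036,tray_corner=.036,fixture=0)
for q,z in Z.items():
    for r in place_of(q,im)[:2]: print(q,np.round(r["point"]),round(r["score"],2),np.round(hit(im,r["point"],z,True),4))
E
```

```text
3.1 [0.47161386 0.15889596 0.24796281] [[0.998, 0.058, 0.001], [0.058, -0.998, 0.001], [0.001, -0.001, -1.0]]
[0.541 0.163 0.374]
knob_center [220. 126.] 0.63 [0.5368 0.2155 0.091 ]
knob_center [538. 200.] 0.23 [ 0.4949 -0.1309  0.091 ]
foot_tip [312. 118.] 0.62 [0.5498 0.132  0.038 ]
foot_tip [242. 119.] 0.37 [0.5442 0.2038 0.038 ]
tray_top [327. 118.] 0.59 [0.551  0.1165 0.036 ]
tray_top [548.  13.] 0.42 [ 0.7492 -0.1858  0.036 ]
tray_corner [296.  74.] 0.93 [0.5938 0.151  0.036 ]
tray_corner [314. 114.] 0.56 [0.5535 0.1295 0.036 ]
fixture [244. 118.] 0.83 [0.546  0.2052 0.    ]
fixture [399. 261.] 0.63 [ 0.3795 -0.0012  0.    ]
```

View pics/w2.png

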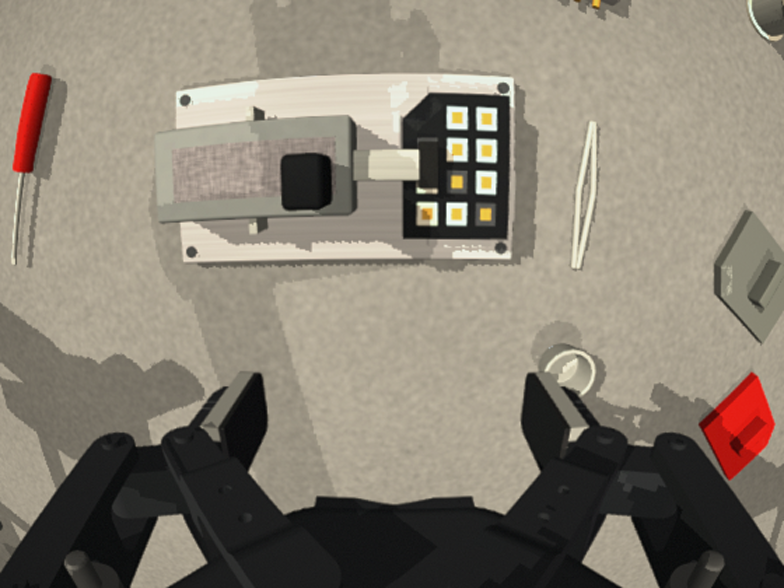

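The wrist view shows the fixture. Base screws are at (186,100), (503,88), (501,247) and (191,252). The knob block spans (280–331, 153–210), the foot is at (428,165), and the tray's cut corner is at (418,108).

```bash
python3 - <<'E'
from h import *
im=get_image("wrist")
def H(l,z): 
    p=np.array([hit(im,(a/1.4,b/1.4),z,True) for a,b in l]);return p[:,:2]
sc=H([(186,100),(503,88),(501,247),(191,252)],.014);print(sc.round(4).tolist(),sc.mean(0))
d=(sc[0]-sc[1]+sc[3]-sc[2]);print("y dir yaw",np.degrees(np.arctan2(d[1],d[0]))-90,np.linalg.norm(sc[0]-sc[1]),np.linalg.norm(sc[3]-sc[2]),np.linalg.norm(sc[0]-sc[3]))
t=H([(510,97),(509,240),(404,237),(403,117),(432,94)],.036);print("tray",t.round(4).tolist(),"ctr",((t[0]+t[2])/2).round(4))
k=H([(281,155),(331,153),(331,208)],.112);print("knob",k.round(4).tolist())
# refine knob silhouette
g=cv2.cvtColor(im["frame"],cv2.COLOR_RGB2GRAY)[100:160,190:250];n,l,st,c=cv2.connectedComponentsWithStats((g<35).astype(np.uint8))
for s in st[1:]:
    if s[4]>300: print(s+np.array([190,100,0,0,0]))
E
```

```text
[[0.5994, 0.3348], [0.6146, 0.0762], [0.4853, 0.0682], [0.4693, 0.3288]] [0.54214903 0.20197746]
y dir yaw 3.4435799548509465 0.259046948013522 0.26104130437270845 0.1302476219943918
tray [[0.6036, 0.0755], [0.4945, 0.068], [0.4914, 0.1483], [0.5809, 0.1541], [0.5998, 0.1339]] ctr [0.5475 0.1119]
knob [[0.5474, 0.2242], [0.5489, 0.1949], [0.5171, 0.1937]]
[ 196  107   36   40 1306]
```

Call:
apply_moves:
  deltas: [85,20,-15,0,0,85,45,-34,0,0,85,62,-46.5,0,0,85,62,-46.5,20,0,85,62,-46.5,45,0,85,62,-46.5,70,0,85,62,-46.5,95,0,85,62,-46.5,118,0,85,62,-46.5,137,0,85,62,-46.5,150,0,85,62,-46.5,156,0,85,62,-46.5,156,0]
  squeeze: 70

```text
clock: 4.45
position: [0.5278, 0.2057, 0.0911]
ee_rot: [0.0, 1.0, 0.027, -0.001]
contact_force: [0.3, -0.1, 0.5]
width: 0.0851
gripper_force: 0.0
```

Call:
apply_moves:
  deltas: [40,0,0,0,0,30,0,0,0,0,26,0,0,0,0,15,0,0,0,0,15,0,0,0,0,15,0,0,0,0,15,0,0,0,0,15,0,0,0,0]
  squeeze: 70

```text
clock: 5.12
position: [0.5299, 0.2159, 0.0953]
ee_rot: [-0.008, 1.0, 0.026, 0.003]
contact_force: [-2.7, 25.7, 7.6]
width: 0.0253
gripper_force: 68.1
```

Call:
apply_moves:
  deltas: [15,0,-3,0,0,15,0,-6,0,0,15,0,-9,0,0,15,0,-12,0,0,15,0,-12,0,0]

```text
clock: 5.53
position: [0.5294, 0.2184, 0.0952]
ee_rot: [0.0, 1.0, 0.029, 0.002]
contact_force: [-1.1, -6.1, 11.7]
width: 0.0251
gripper_force: 69.4
```

Call:
apply_moves:
  deltas: [15,0,-5,0,0,15,0,-10,0,0,15,0,-10,0,0]

```text
clock: 5.78
position: [0.5289, 0.2281, 0.0952]
ee_rot: [0.001, 1.0, 0.029, 0.002]
contact_force: [-0.6, -6.1, 11.0]
width: 0.0255
gripper_force: 69.5
```

Call:
apply_moves:
  deltas: [15,0,-5,-4,0,15,0,-10,-4,0,15,0,-15,-4,0,15,0,-20,-4,0,15,0,-25,-4,0,15,0,-30,-4,0,15,0,-35,-4,0,15,0,-37,-4,0,15,0,-37,-4,0]

```text
clock: 6.53
position: [0.5258, 0.263, 0.0954]
ee_rot: [0.002, 1.0, 0.029, 0.0]
contact_force: [2.9, -10.6, -6.9]
width: 0.0249
gripper_force: 74.3
```

Call:
apply_moves:
  deltas: [15,2,0,0,0,15,4,0,0,0,15,6,0,0,0,15,6,0,0,0,15,6,0,0,0]

```text
clock: 6.95
position: [0.5271, 0.2624, 0.0953]
ee_rot: [0.003, 1.0, 0.028, -0.005]
contact_force: [-6.5, -10.3, -0.3]
width: 0.0252
gripper_force: 75.5
```

Call:
apply_moves:
  deltas: [15,0,-1.5,0,0,15,0,-3,0,0,15,0,-4.5,0,0,15,0,-6,0,0,15,0,-6,0,0]

```text
clock: 7.37
position: [0.5268, 0.2679, 0.0953]
ee_rot: [0.004, 1.0, 0.029, -0.004]
contact_force: [-6.6, -11.7, -0.1]
width: 0.0252
gripper_force: 75.5
```

Call:
apply_moves:
  deltas: [15,0,-1,0,0,15,0,-2,0,0,15,0,-3,0,0,15,0,-3,0,0]

```text
clock: 7.7
position: [0.5266, 0.2707, 0.0953]
ee_rot: [0.004, 1.0, 0.029, -0.005]
contact_force: [-6.6, -12.2, -0.5]
width: 0.025
gripper_force: 75.4
```

Call:
apply_moves:
  deltas: [15,0,-1,0,0,15,0,-2,0,0,15,0,-3,0,0,15,0,-3,0,0]

```text
clock: 8.03
position: [0.5265, 0.2736, 0.0953]
ee_rot: [0.004, 1.0, 0.029, -0.005]
contact_force: [-6.3, -11.8, 1.0]
width: 0.0251
gripper_force: 75.4
```

Call:
apply_moves:
  deltas: [15,0,-1,0,0,15,0,-2,0,0,15,0,-3,0,0,15,0,-3,0,0]

```text
clock: 8.37
position: [0.5275, 0.2773, 0.0953]
ee_rot: [0.003, 1.0, 0.029, -0.003]
contact_force: [-3.4, -10.8, -1.7]
width: 0.0252
gripper_force: 75.2
```

Call:
apply_moves:
  deltas: [15,2,0,0,0,15,4,0,0,0,15,4,0,0,0]

```text
clock: 8.62
position: [0.5324, 0.279, 0.0953]
ee_rot: [0.002, 1.0, 0.028, -0.002]
contact_force: [-2.5, -5.8, -4.7]
width: 0.0251
gripper_force: 74.8
```

Call:
apply_moves:
  deltas: [15,0,-1.5,0,0,15,0,-3,0,0,15,2,-4,0,0,15,4,-4,0,0,15,4,-4,0,0]

```text
clock: 9.03
position: [0.5369, 0.2812, 0.0953]
ee_rot: [0.004, 1.0, 0.029, -0.002]
contact_force: [-2.0, -12.3, -3.9]
width: 0.0253
gripper_force: 75.0
```

Call:
apply_moves:
  deltas: [15,2,0,0,0,15,4,0,0,0,15,6,0,0,0,15,8,0,0,0,15,10,0,0,0,15,12,0,0,0,15,12,0,0,0]

```text
clock: 9.62
position: [0.545, 0.2814, 0.0953]
ee_rot: [0.004, 1.0, 0.028, -0.006]
contact_force: [-10.2, -12.8, 2.2]
width: 0.0248
gripper_force: 75.8
```

Call:
apply_moves:
  deltas: [15,0,1.5,0,0,15,0,3,0,0,15,0,4.5,0,0,15,0,6,0,0,15,0,7.5,0,0,15,0,9,0,0,15,0,9,0,0]

```text
clock: 10.2
position: [0.5455, 0.273, 0.0953]
ee_rot: [0.004, 1.0, 0.028, -0.006]
contact_force: [-9.2, -10.5, 1.0]
width: 0.0251
gripper_force: 75.7
```

Call:
apply_moves:
  deltas: [15,0,1,0,0,15,0,2,0,0,15,0,3,0,0,15,0,3,0,0]

```text
clock: 10.53
position: [0.5456, 0.2727, 0.0953]
ee_rot: [0.001, 1.0, 0.028, -0.005]
contact_force: [-10.1, -3.2, -0.3]
width: 0.0251
gripper_force: 75.6
```

Call:
apply_moves:
  deltas: [15,-2,0,0,0,15,-4,0,0,0,15,-6,0,0,0,15,-8,0,0,0,15,-8,0,0,0]

```text
clock: 10.95
position: [0.5415, 0.2725, 0.0953]
ee_rot: [0.001, 1.0, 0.028, -0.002]
contact_force: [-2.2, -5.6, -8.0]
width: 0.0245
gripper_force: 74.6
```

Call:
apply_moves:
  deltas: [15,-1,0.5,0,0,15,-2,1,0,0,15,-3.5,1,0,0,15,-3.5,1.5,0,0,15,-3.5,1.5,0,0]

```text
clock: 11.37
position: [0.5401, 0.2723, 0.0954]
ee_rot: [-0.0, 1.0, 0.028, 0.0]
contact_force: [3.6, 0.3, -17.3]
width: 0.0251
gripper_force: 73.3
```

Call:
apply_moves:
  deltas: [15,1,0,2,0,15,1,0,3,0,30,1,0,3,0,40,1,0,3,0,60,1,0,3,0,60,1,0,3,0]
  squeeze: 20

```text
clock: 11.87
position: [0.5413, 0.2724, 0.0942]
ee_rot: [-0.001, 1.0, 0.028, 0.001]
contact_force: [-0.0, 0.2, -0.4]
width: 0.0596
gripper_force: 0.0
```

```bash
python3 - <<'E'
from h import *
s=get_state();print(s["clock"],s["position"],s["width"],s["contact_force"])
im=get_image("scene");save(im,"s2.png",(200,170,420,320),3)
for q,z in dict(knob_center=.091,foot_tip=.038).items():
    for r in place_of(q,im)[:1]: print(q,r["point"],round(r["score"],2),np.round(hit(im,r["point"],z),4))
E
```

```text
11.8667 [0.5412841  0.27243561 0.09422468] 0.059618339252560076 [-0.03113059  0.23293618 -0.42518463]
knob_center [302.8, 260.1] 0.59 [0.6394 0.1912 0.091 ]
foot_tip [162.3, 231.5] 0.65 [ 0.8022 -0.1607  0.038 ]
```

View pics/s2.png

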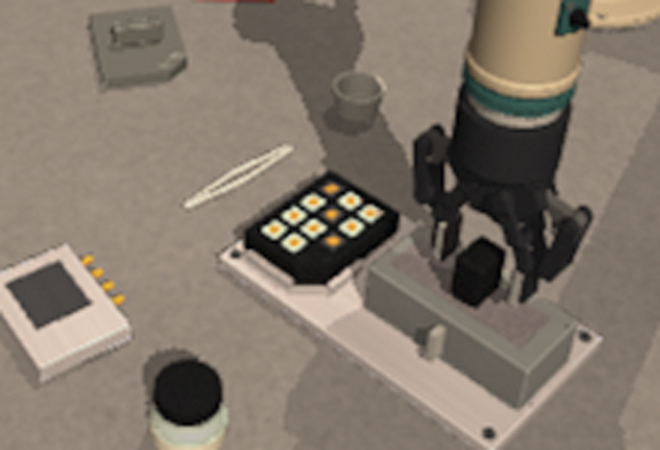

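The knob stands parked well back, at (478,270) in the crop. The foot is off the tray and the gripper is open around the knob. Lifting and going to the lid.

Call:
apply_moves:
  deltas: [60,0,0,-15,0,60,0,0,-40,0,60,0,0,-70,0,60,0,0,-105,0,60,0,0,-140,0,60,-15,20,-155,0,60,-30,50,-155,0,60,-45,90,-155,0,60,-60,125,-155,0,60,-75,160,-155,0,60,-90,195,-155,0,60,-105,230,-155,0]

```text
clock: 13.02
position: [0.4476, 0.0351, 0.2485]
ee_rot: [0.0, 1.0, 0.028, 0.0]
contact_force: [0.6, -0.2, -0.4]
width: 0.0598
gripper_force: 0.0
```

Call:
apply_moves:
  deltas: [60,-5,35,0,5,60,-10,70,0,10,60,-15,105,0,16,60,-20,140,0,22,60,-25,175,0,28,60,-30,205,0,33,60,-35,225,0,35,60,-35,235,0,35,60,-35,235,0,35]

```text
clock: 13.77
position: [0.427, -0.202, 0.2482]
ee_rot: [0.0, 0.962, -0.275, 0.0]
contact_force: [0.7, 0.3, 0.9]
width: 0.06
gripper_force: 0.0
```

```bash
python3 - <<'E'
from h import *
s=get_state();print(s["clock"],s["position"],s["qpos"],rot(s["ee_rot"]).as_matrix().round(3).tolist())
im=get_image("wrist");save(im,"w3.png",s=1.4);print(np.round(im["position"],3))
for q,z in dict(lid_center=.0175,lid_corner=.01,lid=0).items():
    for r in place_of(q,im)[:2]: print(q,np.round(r["point"]),round(r["score"],2),np.round(hit(im,r["point"],z,True),4))
E
```

```text
13.7667 [ 0.42701257 -0.20196967  0.24824211] [-5.89085708e-01  1.20014690e-01  1.70976485e+00 -2.34749528e-04
  1.31102633e+00  1.53845521e+00] [[0.849, -0.528, 0.001], [-0.528, -0.849, -0.001], [0.001, 0.0, -1.0]]
[ 0.486 -0.239  0.374]
lid_center [272. 133.] 0.76 [ 0.4827 -0.2255  0.0175]
lid_center [497. 153.] 0.73 [ 0.3227 -0.4643  0.0175]
lid_corner [232. 160.] 0.96 [ 0.4812 -0.1705  0.01  ]
lid_corner [471. 129.] 0.83 [ 0.367  -0.4436  0.01  ]
lid [380. 242.] 0.82 [ 0.298  -0.2697  0.    ]
lid [270. 132.] 0.67 [ 0.485  -0.2233  0.    ]
```

View pics/w3.png

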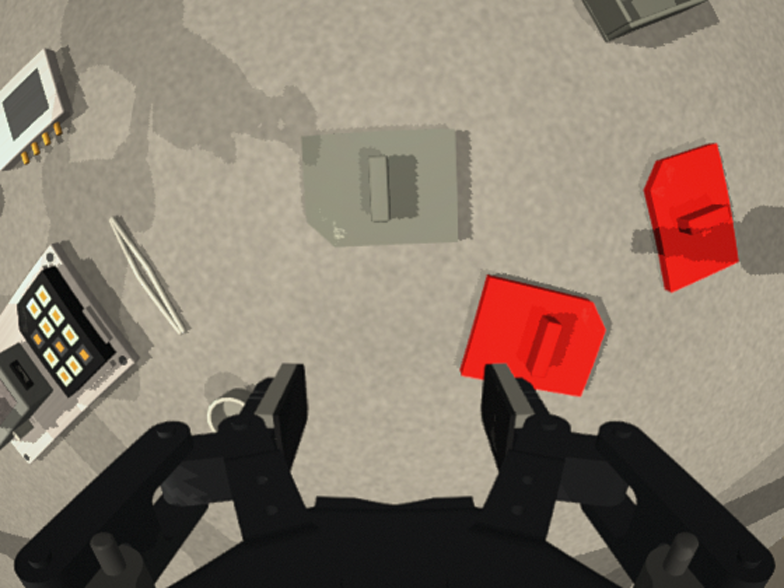

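The grey lid spans (302–459, 127–245), with its rib top at (370–388, 155–222) and cut corner at (318,232). Bystanders are clear. The last joint's range means I need the half-turned grasp.

```bash
python3 - <<'E'
from h import *
im=get_image("wrist")
def H(l,z): return np.array([hit(im,(a/1.4,b/1.4),z,True)[:2] for a,b in l])
p=H([(302,137),(457,127),(459,240),(335,245),(306,205)],.013)
r=H([(370,157),(386,155),(388,221),(372,222)],.035)
a=lambda v:np.degrees(np.arctan2(v[1],v[0]))
print(p.round(4).tolist(),"ctr",(p[0]+p[2])/2,"x-ang",a(p[0]-p[1]),a(p[3]-p[2]),"y-ang",a(p[2]-p[1]),np.linalg.norm(p[0]-p[1]),np.linalg.norm(p[2]-p[1]))
print(r.round(4).tolist(),"rib",r.mean(0),"y-ang",a(r[3]-r[0]+r[2]-r[1]))
# refine with plate mask
f=cv2.cvtColor(im["frame"],cv2.COLOR_RGB2GRAY)
s=get_state();T=rot(s["ee_rot"]).as_matrix()
for c in((p[0]+p[2])/2,r.mean(0)): print("tool delta",(T.T@np.array([*(c-s["position"][:2]),0])*1000).round(1))
E
```

```text
[[0.5499, -0.1903], [0.492, -0.2976], [0.4133, -0.2526], [0.4622, -0.1655], [0.5021, -0.1634]] ctr [ 0.48160919 -0.22141738] x-ang 61.652729472286595 60.69184611402965 y-ang 150.2116273986035 0.12200327287168028 0.09066318951940039
[[0.5055, -0.2274], [0.5005, -0.2381], [0.4578, -0.2134], [0.4635, -0.2029]] rib [ 0.48183294 -0.22041945] y-ang 149.82624498846175
tool delta [58.5 -9.4 -0. ]
tool delta [ 58.2 -10.4  -0. ]
```

Call:
apply_moves:
  deltas: [60,5,-1,0,-6,60,10,-2,0,-13,60,15,-3,0,-20,60,20,-4,0,-27,60,25,-5,0,-34,60,30,-6,0,-41,60,35,-7,0,-48,60,40,-8,0,-55,60,45,-9,0,-62,60,50,-10,0,-69,60,55,-11,0,-76,60,57.5,-11,0,-83]

```text
clock: 15.02
position: [0.4823, -0.2198, 0.2484]
ee_rot: [0.0, 0.9, 0.436, 0.0]
contact_force: [0.6, -0.8, 0.2]
width: 0.06
gripper_force: 0.0
```

Call:
apply_moves:
  deltas: [60,0,0,0,-7,60,0,0,0,-14,60,0,0,0,-21,60,0,0,0,-28,60,0,0,10,-35,60,0,0,20,-42,60,0,0,30,-49,60,0,0,40,-56,60,0,0,50,-63,60,0,0,60,-70,60,0,0,70,-77,60,0,0,80,-84]

```text
clock: 16.02
position: [0.4817, -0.2196, 0.168]
ee_rot: [0.0, 0.377, 0.926, 0.0]
contact_force: [-0.3, 0.4, -0.9]
width: 0.0596
gripper_force: 0.0
```

Call:
apply_moves:
  deltas: [60,0,0,10,-7,60,0,0,20,-12,60,0,0,30,-15,60,0,0,35,-15,60,0,0,35,-15]

```text
clock: 16.43
position: [0.481, -0.2196, 0.1323]
ee_rot: [-0.001, 0.257, 0.966, 0.0]
contact_force: [-0.3, 0.5, 0.8]
width: 0.06
gripper_force: 0.0
```

```bash
python3 - <<'E'
from h import *
s=get_state();print(s["clock"],s["position"],s["qpos"].round(2) if hasattr(s["qpos"],"round") else s["qpos"],rot(s["ee_rot"]).as_matrix().round(4).tolist())
im=get_image("wrist");save(im,"w4.png",s=1.4);print(np.round(im["position"],3))
for q,z in dict(lid_center=.0175,lid_corner=.01,lid=0).items():
    for r in place_of(q,im)[:2]: print(q,np.round(r["point"]),round(r["score"],2),np.round(hit(im,r["point"],z,True),4))
E
```

```text
16.4333 [ 0.48098594 -0.21960854  0.13231776] [-0.56  0.3   1.78  0.    1.06 -1.61] [[-0.868, 0.4966, -0.002], [0.4966, 0.868, 0.0014], [0.0024, 0.0002, -1.0]]
[ 0.42  -0.185  0.258]
lid_center [110.  59.] 0.77 [ 0.2989 -0.2735  0.0175]
lid_center [279. 222.] 0.56 [ 0.4833 -0.2239  0.0175]
lid_corner [ 33. 227.] 0.92 [ 0.3669 -0.4441  0.01  ]
lid_corner [330. 182.] 0.76 [ 0.4765 -0.1741  0.01  ]
lid [119.  63.] 0.91 [ 0.2986 -0.2749  0.    ]
lid [275. 217.] 0.78 [ 0.4824 -0.2267  0.    ]
```

View pics/w4.png

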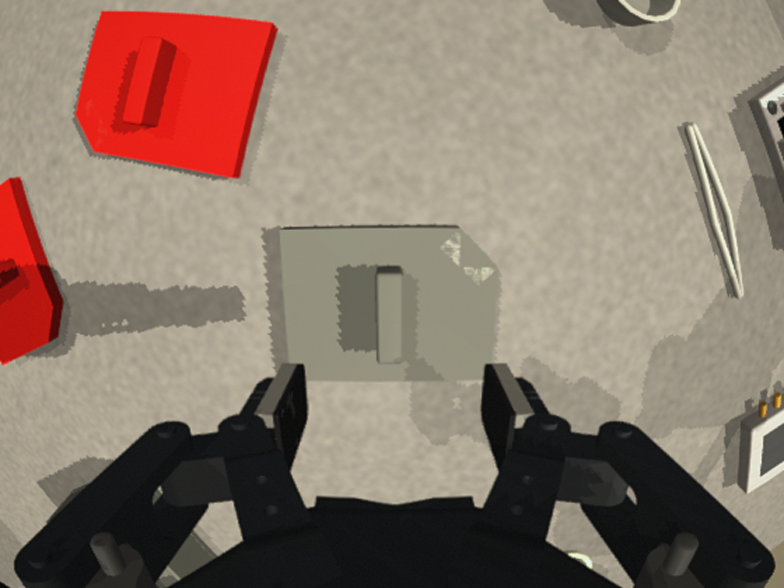

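The view is aligned with the lid: rib top at (378–401, 273–362) and cut corner at (480,248). A last centring calculation comes next.

```bash
python3 - <<'E'
from h import *
im=get_image("wrist")
def H(l,z): return np.array([hit(im,(a/1.4,b/1.4),z,True)[:2] for a,b in l])
s=get_state();T=rot(s["ee_rot"]).as_matrix()
L=lambda P:np.array([(T.T@np.array([*(c-s["position"][:2]),0])*1000)[:2] for c in P]).round(1)
print("rib",L(H([(378,273),(401,273),(401,362),(378,362)],.035)).tolist())
print("plate",L(H([(281,228),(458,227),(499,268),(496,380),(287,380)],.013)).tolist())
E
```

```text
rib [[20.6, -8.5], [20.6, 3.1], [-28.2, 3.4], [-28.2, -9.0]]
plate [[41.6, -63.0], [41.6, 34.6], [18.9, 58.7], [-50.7, 61.9], [-50.8, -65.9]]
```

Call:
apply_moves:
  deltas: [60,-2,-1,10,0,60,-4,-2.5,25,0,60,-4,-2.5,45,0,60,-4,-2.5,65,0,60,-4,-2.5,80,0,60,-4,-2.5,90,0,60,-4,-2.5,95,0,60,-4,-2.5,95,0]

```text
clock: 17.35
position: [0.4832, -0.2251, 0.0372]
ee_rot: [-0.001, 0.257, 0.966, 0.0]
contact_force: [0.4, 0.2, 0.6]
width: 0.06
gripper_force: 0.0
```

Call:
apply_moves:
  deltas: [30,0,0,0,0,20,0,0,0,0,16,0,0,0,0,8,0,0,0,0,8,0,0,0,0,8,0,0,0,0,8,0,0,0,0]
  squeeze: 40

```text
clock: 17.93
position: [0.4843, -0.2257, 0.0393]
ee_rot: [0.001, 0.257, 0.966, -0.0]
contact_force: [-1.0, -0.1, 6.2]
width: 0.0125
gripper_force: 41.6
```

Call:
apply_moves:
  deltas: [8,0,0,-8,0,8,0,0,-22,0,8,0,0,-45,0,8,0,0,-70,0,8,0,0,-90,0,8,5,15,-102,2,8,15,40,-110,7,8,25,70,-110,12,8,36,103,-110,17,8,47,136,-110,22,8,58,169,-110,27,8,69,200,-110,32]

```text
clock: 18.93
position: [0.5227, -0.0156, 0.1484]
ee_rot: [-0.0, 0.515, 0.857, -0.0]
contact_force: [0.0, -0.6, -1.9]
width: 0.0126
gripper_force: 40.7
```

```bash
python3 - <<'E'
from h import *
s=get_state();T=rot(s["ee_rot"]).as_matrix();print(s["clock"],s["position"],s["width"],T.round(4).tolist(),s["contact_force"])
print("delta tool",(T.T@(np.array([.5474,.1121,s["position"][2]])-s["position"])*1000).round(1),"turn",np.degrees(np.arctan2(T[1,1],T[0,1]))-3.4)
E
```

```text
18.9333 [ 0.52274255 -0.01556636  0.14840668] 0.012552529441088565 [[-0.4688, 0.8833, -0.0005], [0.8833, 0.4688, 0.0002], [0.0004, -0.0003, -1.0]] [ 0.01066072 -0.58827068 -1.86189091]
delta tool [101.2  81.6   0. ] turn 24.558573776581
```

Call:
apply_moves:
  deltas: [8,20,16,0,5,8,42,34,0,10,8,64,52,0,15,8,82,67,0,20,8,95,77,0,24.5,8,101,81.5,0,24.5,8,101,81.5,0,24.5,8,101,81.5,0,24.5]

```text
clock: 19.6
position: [0.5467, 0.1097, 0.1481]
ee_rot: [0.0, 0.683, 0.73, -0.001]
contact_force: [-0.5, -0.6, -2.1]
width: 0.013
gripper_force: 40.7
```

```bash
python3 - <<'E'
from h import *
s=get_state();T=rot(s["ee_rot"]).as_matrix();print(s["clock"],s["position"],s["width"],T.round(4).tolist(),s["contact_force"])
print("delta tool",(T.T@(np.array([.5474,.1121,s["position"][2]])-s["position"])*1000).round(1),"turn",np.degrees(np.arctan2(T[1,1],T[0,1]))-3.4)
im=get_image("wrist");save(im,"w5.png",s=1.4);print(np.round(im["position"],4))
zb=s["position"][2]-.0393
for q,z in dict(lid_center=zb+.0175,lid=zb,lid_corner=zb+.01,knob_center=.091,tray_top=.036).items():
    for r in place_of(q,im)[:1]: print(q,np.round(r["point"]),round(r["score"],2),np.round(hit(im,r["point"],z,True),4))
E
```

```text
19.6 [0.54673703 0.10970438 0.14812114] 0.013040062982529382 [[-0.0672, 0.9977, -0.0009], [0.9977, 0.0672, -0.001], [-0.0009, -0.0009, -1.0]] [-0.50052975 -0.5974035  -2.05265642]
delta tool [ 2.3  0.8 -0. ] turn 0.45475989802196937
[0.5416 0.1798 0.2737]
lid_center [284. 265.] 0.75 [0.5472 0.1112 0.1263]
lid [280. 253.] 0.79 [0.5455 0.1107 0.1088]
lid_corner [369. 201.] 0.71 [0.5877 0.1453 0.1188]
tray_top [499. 144.] 0.67 [0.7266 0.1869 0.036 ]
```

View pics/w5.png

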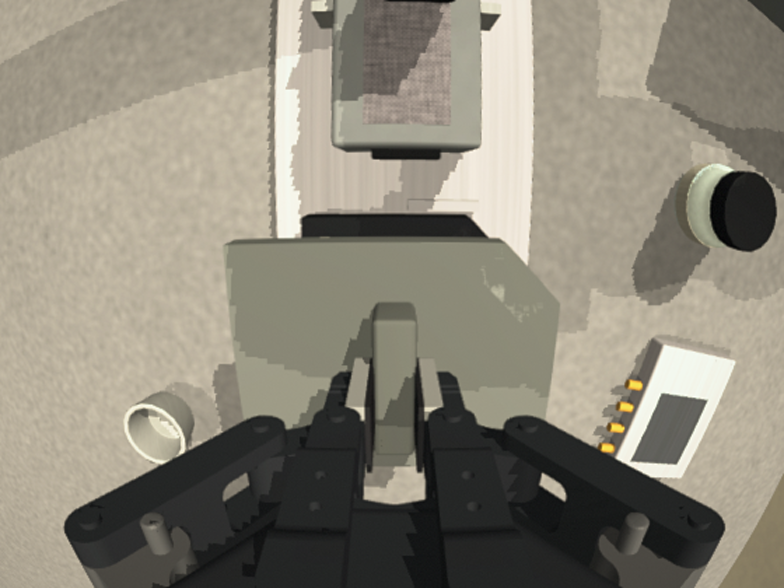

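The lid is in hand. Its back edge runs (228,240)–(500,240) and its cut is at (500,240)–(558,297). The tray's back edge shows at (302,216)–(480,216), with its cut on the same side. Measuring the offset between them next.

```bash
python3 - <<'E'
from h import *
im=get_image("wrist");s=get_state();T=rot(s["ee_rot"]).as_matrix();zb=s["position"][2]-.0393
o=np.array([.5474,.1121]);a=np.radians(3.4);X=np.array([np.cos(a),np.sin(a)]);Y=np.array([-X[1],X[0]])
def F(n,l,z):
    P=np.array([hit(im,(u/1.4,v/1.4),z,True)[:2] for u,v in l])-o
    print(n,[(round(p@X*1000,1),round(p@Y*1000,1)) for p in P])
print("TCP",[(round((s["position"][:2]-o)@X*1000,1)),round((s["position"][:2]-o)@Y*1000,1)])
F("plate exp y45.5, x-60.5,38.5; cut 60.5,23.5",[(228,240),(500,240),(558,297)],zb+.013)
F("rib x-7,7 y25",[(375,304),(415,303)],zb+.035)
F("tray y40, x-55,35",[(302,216),(470,216)],.036)
F("base edges x+-75",[(277,180),(532,180)],.014)
E
```

```text
TCP [np.float64(-0.4), np.float64(-2.7)]
plate exp y45.5, x-60.5,38.5; cut 60.5,23.5 [(np.float64(-59.6), np.float64(45.5)), (np.float64(35.1), np.float64(45.3)), (np.float64(58.3), np.float64(25.2))]
rib x-7,7 y25 [(np.float64(-6.8), np.float64(28.8)), (np.float64(5.1), np.float64(29.2))]
tray y40, x-55,35 [(np.float64(-49.9), np.float64(45.1)), (np.float64(38.8), np.float64(45.3))]
base edges x+-75 [(np.float64(-68.8), np.float64(64.5)), (np.float64(78.9), np.float64(65.8))]
```

Call:
apply_moves:
  deltas: [8,2,2,5,0.2,8,4,4,15,0.2,8,4,4,30,0.2,8,4,4,43,0.2,8,4,4,50,0.2,8,4,4,54,0.2,8,4,4,54,0.2,8,4,4,54,0.2]

```text
clock: 20.62
position: [0.5512, 0.1144, 0.0942]
ee_rot: [0.0, 0.685, 0.728, 0.0]
contact_force: [-0.2, 0.4, -2.2]
width: 0.0128
gripper_force: 40.6
```

```bash
python3 - <<'E'
from h import *
s=get_state();print(s["clock"],s["position"],s["contact_force"])
im=get_image("wrist");save(im,"w6.png",(130,60,450,300),2.5);print(np.round(im["position"],4))
E
```

```text
20.6167 [0.5511733  0.11444719 0.09422123] [-0.2021858   0.43397632 -2.16808329]
[0.5464 0.1844 0.2198]
```

View pics/w6.png

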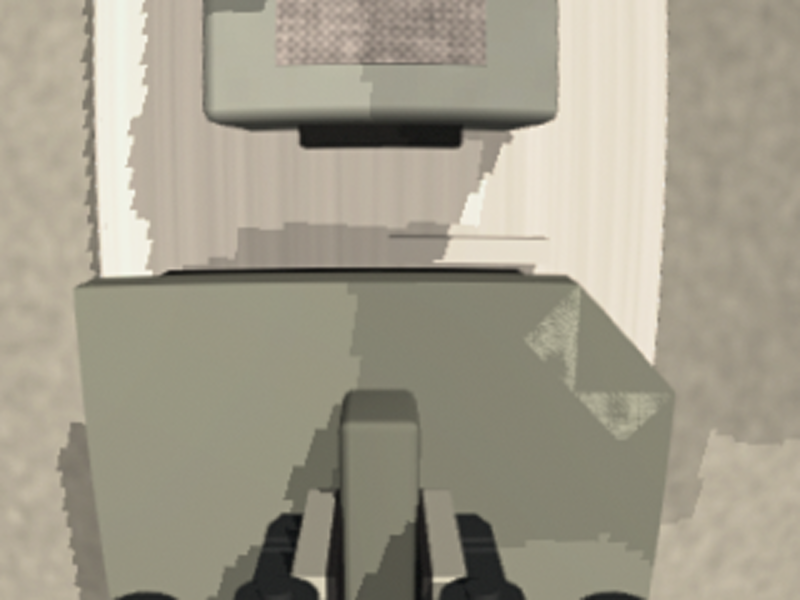

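The crop shows:
- Lid back edge (78,288)–(575,282), cut at (575,282)–(672,393).
- Base edges at (101,275) on the left and (660,275) on the right.
- Only a sliver of tray at (165–525, 270), with its cut on the same side as the lid's.

```bash
python3 - <<'E'
from h import *
im=get_image("wrist");s=get_state();zb=s["position"][2]-.0393
o=np.array([.5474,.1121]);a=np.radians(3.5);X=np.array([np.cos(a),np.sin(a)]);Y=np.array([-X[1],X[0]])
def F(n,l,z):
    P=np.array([hit(im,(130+u/2.5,60+v/2.5),z,True)[:2] for u,v in l])-o
    print(n,[(float(round(p@X*1000,1)),float(round(p@Y*1000,1))) for p in P])
print("TCP",(s["position"][:2]-o)@X*1000,(s["position"][:2]-o)@Y*1000)
F("plate exp y45.5, x-60.5,38.5; cut 60.5,23.5",[(78,288),(575,282),(672,393)],zb+.013)
F("rib x-7,7 y25",[(343,395),(416,395)],zb+.035)
F("tray top y40, x-55,35",[(165,271),(525,271)],.036)
F("base edges x+-75",[(101,270),(660,270),(97,100),(665,100)],.014)
F("housing front, z62, x+-35",[(205,108),(557,108)],.062)
im=get_image("top");save(im,"t2.png",(140,170,290,270),5)
for q,z in dict(knob_center=.091,fixture=0).items():
    for r in place_of(q,im)[:1]: print(q,r["point"],np.round(hit(im,r["point"],z),4))
E
```

```text
TCP 4.3119417228572585 2.1257160957878973
plate exp y45.5, x-60.5,38.5; cut 60.5,23.5 [(-55.6, 48.9), (41.4, 49.5), (63.4, 27.3)]
rib x-7,7 y25 [(-2.3, 33.5), (9.9, 33.5)]
tray top y40, x-55,35 [(-46.1, 47.3), (37.5, 47.0)]
base edges x+-75 [(-69.9, 45.2), (78.5, 45.2), (-69.2, 90.2), (78.1, 90.4)]
housing front, z62, x+-35 [(-30.0, 83.0), (38.3, 83.1)]
knob_center [179.0, 214.6] [0.5404 0.2859 0.091 ]
fixture [214.2, 214.8] [0.5522 0.2083 0.    ]
```

```bash
python3 - <<'E'
from h import *
im=get_image("wrist");s=get_state()
M=rot(s["ee_rot"]).inv()*rot(im["orientation"]); off=rot(s["ee_rot"]).inv().apply(np.array(im["position"])-s["position"])
T2=R.from_matrix(np.array([[.998,.058,.001],[.058,-.998,.001],[.001,-.001,-1]])); p2=np.array([.47161,.15890,.24796])
q=(T2*M).as_quat(); w2=dict(K=im["K"],position=p2+T2.apply(off),orientation=[q[3],q[0],q[1],q[2]]);print(w2["position"])
o=np.array([.5474,.1121]);a=np.radians(3.5);X=np.array([np.cos(a),np.sin(a)]);Y=np.array([-X[1],X[0]])
def F(n,l,z):
    P=np.array([hit(w2,(u/1.4,v/1.4),z,True)[:2] for u,v in l])-o
    print(n,[(float(round(p@X*1000,1)),float(round(p@Y*1000,1))) for p in P])
F("screws",[(186,100),(503,88),(501,247),(191,252)],.014)
F("housing front",[(353,117),(354,214)],.062)
F("tray",[(404,237),(403,117)],.036)
t=get_image("top");g=t["frame"]
F2=lambda u,v,z:(lambda p:(float(round(p@X*1000,1)),float(round(p@Y*1000,1))))(hit(t,(u/1.4,v/1.4),z)[:2]-o)
print("top screws (x+-65,y 220,-40)",[F2(*c,.014) for c in((234,276),(361,266),(366,333),(236,340))])
E
```

```text
[0.54144412 0.16324577 0.37374696]
screws [(68.4, 224.6), (68.7, -34.5), (-60.7, -35.0), (-62.0, 225.9)]
housing front [(36.6, 79.2), (-30.3, 79.2)]
tray [(-50.1, 44.4), (39.4, 45.1)]
top screws (x+-65,y 220,-40) [(71.2, 225.9), (69.5, -35.8), (-68.5, -35.7), (-60.6, 226.2)]
```

View pics/t2.png

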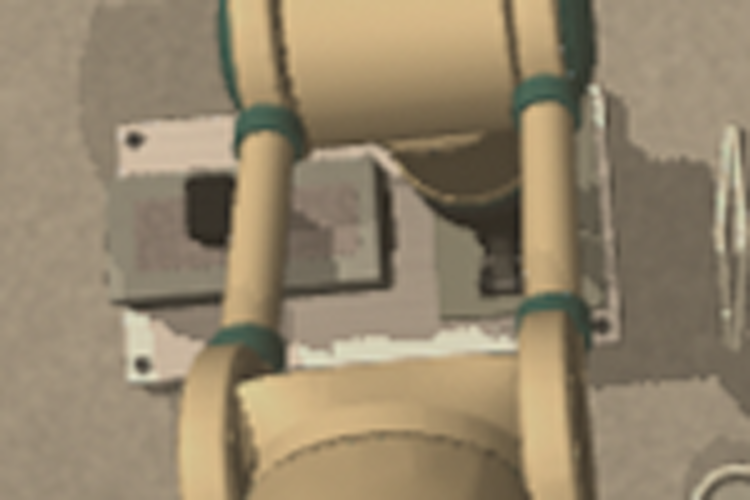

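Top crop: the knob is still parked at (208,210), and the screws agree with the new estimate. The tray centre is about +4.2/+4.9 mm from my first estimate, so I need about 1 mm more in y. Lowering gently.

Call:
apply_moves:
  deltas: [8,1,0,4,0,8,1,0,8,0,8,1,0,12,0,8,1,0,15,0,8,1,0,18,0,8,1,0,20,0,8,1,0,22,0,8,1,0,22,0]

```text
clock: 21.63
position: [0.5506, 0.1153, 0.0718]
ee_rot: [-0.0, 0.685, 0.728, -0.0]
contact_force: [0.8, -0.2, -2.1]
width: 0.0125
gripper_force: 40.7
```

Call:
apply_moves:
  deltas: [8,0,0,2,0,8,0,0,4,0,8,0,0,6,0,8,0,0,7,0,8,0,0,8,0,8,0,0,8,0]

```text
clock: 22.13
position: [0.5508, 0.1154, 0.0653]
ee_rot: [0.0, 0.685, 0.728, 0.0]
contact_force: [-1.1, -0.7, 5.3]
width: 0.0127
gripper_force: 41.6
```

Call:
apply_moves:
  deltas: [20,0,0,-1,0,40,0,0,-1,0,55,0,0,-1,0,55,0,0,-1,0,55,0,0,-15,0,55,0,0,-40,0,55,0,0,-75,0,55,0,0,-110,0,55,-30,0,-130,0,55,-60,0,-130,0,55,-65,0,-130,0,55,-65,0,-130,0]

```text
clock: 23.13
position: [0.5549, 0.049, 0.1944]
ee_rot: [0.0, 0.686, 0.728, 0.0]
contact_force: [0.1, 0.3, 0.2]
width: 0.0548
gripper_force: 0.0
```

```bash
python3 - <<'E'
from h import *
s=get_state();print(s["clock"],s["position"],s["contact_force"])
im=get_image("wrist");save(im,"w7.png",s=1.4)
for q,z in dict(lid_center=.0435,lid_corner=.036,knob_center=.091).items():
    for r in place_of(q,im)[:1]: print(q,np.round(r["point"]),round(r["score"],2),np.round(hit(im,r["point"],z,True),4))
E
```

```text
23.1333 [0.55494897 0.04897813 0.19444022] [0.07677377 0.3223567  0.21015837]
lid_center [280. 126.] 0.75 [0.5496 0.117  0.0435]
lid_corner [108. 414.] 0.89 [ 0.3082 -0.2956  0.036 ]
```

View pics/w7.png

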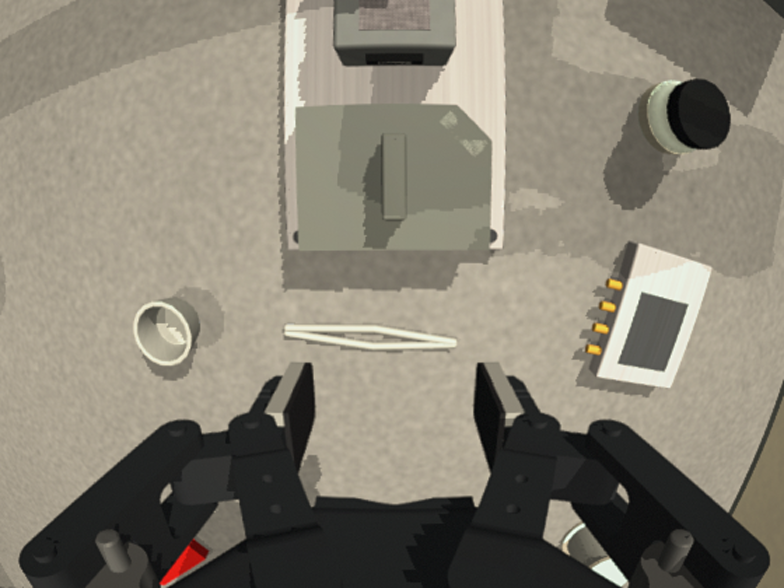

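The lid sits square on the tray, spanning (297–492, 105–249) with its cut over the tray's cut at (470,125). The foot is clear of the tray, the bystanders are in place, and the lid went down to exactly the seated height. Handing in.

```bash
python3 -c "
from rig import *
print(sign_off())"
```

```text
the job is handed in; nothing more can be done
None
```

The foot is parked in its holding notch and the grey lid sits squarely and fully down on the tray, cut corner over cut corner. The other things on the bench were left alone, and I handed the job in at about 23 s of the 64 s limit; the sign-off call returned no verdict.

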